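# Set the saw board's flip stops and push the drawer front up to the far one

### The arm

A 7-joint arm with a two-finger parallel gripper is mounted at the origin on the work surface; the furniture and walls round the work are solid. World frame = base frame: x ahead of the robot, y to its left, z up, the work surface at z = 0. Lengths are in mm, angles in rad, forces in N, time in s.
With the tool pointing down it reaches from about 400 to 750 mm from the base axis. Payload 19.5 kg.
Tool frame: the origin (TCP) lies at the very end of the fingers, on their centre line; the grasp point (between the pads) lies 19 mm behind it; z points along the fingers, y is the line along which they close (so a half turn about z gives the same grasp; the last joint's range is limited). The gripper opens to 85 mm and grips with 20 to 120 N. Pads are 22 mm wide; open, the fingers measure 114 mm over their backs; the gripper's body (76 mm by 85 mm) begins 54 mm behind the grasp point. The pads swing forward as they close: fully open they stand 13 mm farther back than shut.
Start: joints at [-1.236, 0.707, -0.028, 1.485, 0.022, 0.951, -0.075], TCP at [211.555, 534.639, 231.268] pointing down, gripper open.
Joint ranges: [-2.71, 2.71], [-0.32, 2.16], [-1.57, 1.52], [0, 2.45], [-1.46, 4.6], [0, 2.02], [-2.83, 2.83]. Speed limits (rad/s): [1.89, 1.89, 2.57, 2.57, 3.01, 3.01, 3.01].

### API

Orientations are given as a unit quaternion [x, y, z, w].
In Python, from bench import ctrl, eyes gives the robot as it stands. Calls block until the motion is done:
- ctrl.move_pose(position, orientation): joint-space move of the TCP to a pose.
- ctrl.move_linear(position, orientation=None, rate=150, contact_N=None): straight line of the TCP; orientation=None keeps the orientation; rate is the mean speed in mm/s. With contact_N (N) it stops when the force on the tool has changed by that much, and returns True; else False.
- ctrl.move_joints(angles): joint-space move.
- ctrl.grip(opening, squeeze=None): opening from 0.0 (shut) to 1.0 (fully open); squeeze is the grip in N (None keeps the last); returns when the fingers have stopped.
- ctrl.sleep(seconds).
- ctrl.inverse_kinematics(position, orientation): joint angles nearest the present ones, or None.
- eyes.grab_frame(name): name is "scene" or "top" or "wrist"; returns a dict with "frame" (400x640x3 uint8, red, green, blue), "intrinsics" (3x3 intrinsics, pixels), "R" (3x3) and "t" (3): a world point X has camera coordinates R X + t. Camera axes: x right, y down, z forward; pixel columns grow to the right and rows downward; lengths in mm; the calibration is good to about 2 mm. A picture is of the moment at which its call begins. There is no depth.
A pose or a line that the arm cannot do raises ctrl.IKError and nothing moves.
- ctrl.close_job(): hands the job in; it is judged then, once.
Trained networks look in the newest picture that a camera, given by its name, has taken for a name from the list of things; names that differ only in an ending like _2 or _b are one class to them, and where a whole thing is asked for, a point or a joint stands for the part that bears it (a point fixed in the world has none). Each returns a list of dicts, best first, with "score" (0 to 1); they miss things now and then, are a little off and sometimes report something else, mostly with a low value. They report only what shows in the picture. A call takes as long as a camera call.
- eyes.search_frame(camera, label): "at" ([x, y, z] in mm, in world coordinates, good to about 4 mm: the middle of the surface that is visible of it).
- eyes.pinpoint(camera, label): "at" ([x, y, z] in mm, in world coordinates, good to about 4 mm: a listed point, or the origin of a listed thing).
Readings, each from a call of its own:
- ctrl.get_t(): time.
- ctrl.get_qpos(): joint angles.
- ctrl.get_qd(): joint speeds.
- ctrl.get_effort(): joint torques, N m.
- ctrl.get_eef_pos(): TCP position.
- ctrl.get_tool_rot(): TCP orientation.
- ctrl.get_ft_force(): force on the tool from outside, world axes, zero at the start.
- ctrl.get_wrist_torque(): the same for the moment, N m.
- ctrl.get_gripper_width(): opening from 0.0 (shut) to 1.0 (fully open).
- ctrl.get_grip_force(): force on a finger pad.
Only numpy, scipy, OpenCV 4.12 (cv2) and the standard library are available. Lean on these libraries where they do the work, as an engineer would, in place of code of your own. Each camera call takes 0.05 s, during which the arm holds its last target. There are 200 camera calls.

### The job

The teal drawer front is to be trimmed on the saw board to the far stop's length. With a fingertip, flip the near stop (the one nearer the robot) up so that it stands back behind the fence out of the way, and flip the far stop down across the bed; then push the drawer front flat along the bed until its long edge lies against the fence all along and its leading end touches the far stop. Push only: do not lift the drawer front, leave the pencil, wooden knob and paint pot alone, and take the hand away.

Things in the scene. Friction and masses are not known exactly. Their poses are not given: they have to be found in the camera images.
- saw_board: Fixed plywood saw board. Origin: on the table under the bed's middle; +x along the fence away from the robot (pushing direction), +y left across the bed. Bed x -105..+130, y -60..+58, top at z 12 mm. Hardwood fence with an aluminium track on top along the right side: y -60..-20, top at z 42 mm; the work lies against its face y = -20 mm. Saw slot across bed and fence at x = 2 mm.
- near_carriage: Fixed dark steel bracket of the near stop, 37 x 24 x 8 mm with two cheeks 21 mm high, clamped on the fence. Origin: centre of its underside, on the fence top; axes parallel to the saw board's. Its place along the fence varies. Both stops are of the same make.
- far_carriage: The same bracket for the far stop, some 55 to 75 mm further along the fence. When the far stop is down, the face of it that looks back to the robot is the plane x = -6 mm of this frame.
- near_hinge (a point): Hinge axis of the near stop, along the fence, 58 mm above the table and 25 mm behind the fence face (in -y of the saw board). The stop is an aluminium arm 12 mm wide, 66 mm long from this axis; down, it lies level across the fence towards +y and its nose (a block under the last 36 mm of the arm) reaches to 4 mm above the bed.
- far_hinge (a point): Hinge axis of the far stop; same make and offsets as the near stop. Note the fixed furniture right of the saw board: a teal chest 0.16 m high, its open lid up to about 0.37 m, and a green lamp whose shade hangs 0.40 to 0.56 m above the table, about 0.37 m from the robot's axis and 30 degrees to its right: an arm coming from the right passes over it or well inside it.
- near_ball (a point): Centre of the near stop's weighted red ball (18 mm across) on a thin thumb lever, 36 mm from the hinge axis, 115 degrees from the arm: when the stop is down it stands up, leaning back 25 degrees (33 mm above the axis). Pushing it towards -y of the saw board, following it round and down behind the fence, swings the arm up; past the balance point the arm falls back by itself.
- far_ball (a point): Centre of the red ball on the far stop's thumb lever; when the stop is up the lever points back and down behind the fence.
- near_tip (a point): End of the near stop's arm, 66 mm from the hinge axis.
- far_tip (a point): End of the far stop's arm, 66 mm from the hinge axis. When the stop is up, this end stands about 63 mm above the hinge and leans back a little behind it; pushing the back of the arm near this end towards +y, and following it forward past the balance point, tips it down across the bed.
- near_stop (a joint): Angle of the near stop in rad: 0 fully down (level across the bed, hard limit), 1.85 fully up, leaning back (hard limit). It turns freely (under 2 N at the ball) and tips over centre at about 0.9: above that it falls back, below it falls down. Starts down.
- far_stop (a joint): Angle of the far stop, same meaning. Starts up, leaning back.
- drawer_front: Loose flat pine drawer front, 110 (x, length) x 60 (y, width) x 14 (z) mm, teal face up, about 0.09 kg, lying on the bed a little off the fence and short of the near stop. Origin: centre of its underside; +x is its leading end (away from the robot), -y its long edge towards the fence.
- lead_corner (a point): Corner of the drawer front between leading end and fence-side edge (x +55, y -30, z 7 mm of it).
- tail_corner (a point): Corner between trailing end and fence-side edge (x -55, y -30, z 7 mm).
- pencil: Red carpenter pencil, 145 x 8 x 7 mm, lying on the table along the left edge of the saw board. Bystander.
- turned_knob: Half-painted wooden knob, 48 mm across, 54 mm high, standing short of the near end of the saw board, left of its middle line. Bystander.
- sample_pot: Small white and teal paint pot, 53 mm across, 58 mm high, standing left of the near end of the saw board. Bystander.

How it is judged:
By the outcome, as a careful person would: the job done as asked, in the order asked, and still so for the second after the job is handed in, with the robot touching nothing.
It also fails if it takes over 72 s, if anything falls off the work surface, if the arm or the gripper's body presses on something with over 40 N, if the wrist force passes 120 N, or if a joint passes its speed limit or range.

## Working session

There is one attempt and no reset: what is moved stays moved. The work goes in short steps, each a Python script; the robot and the scene stay as the last script left them, time stands still between calls to the robot, and variables do not carry over. Pictures are saved under pics/ and viewed, at most 10 in all, crops included, and the job is handed in when it is done.

```bash
mkdir -p pics; ls; cat > h.py <<'E'
import numpy as np, cv2
from bench import ctrl, eyes
def snap(cam,name):
    f=eyes.grab_frame(cam); cv2.imwrite(f'pics/{name}.png',cv2.cvtColor(f['frame'],cv2.COLOR_RGB2BGR)); return f
def proj(f,X):
    c=np.array(f['R'])@np.array(X)+np.array(f['t']); p=np.array(f['intrinsics'])@c; return p[:2]/p[2]
E
python3 - <<'E'
from h import *
L=['saw_board','near_carriage','far_carriage','near_hinge','far_hinge','near_ball','far_ball','near_tip','far_tip','drawer_front','lead_corner','tail_corner','pencil','turned_knob','sample_pot']
for c in ['scene','top']:
    f=snap(c,c+'0'); print(c, (-np.array(f['R']).T@np.array(f['t'])).round())
    for l in L:
        r=eyes.pinpoint(c,l)
        print(l,[(np.round(d['at'],1).tolist(),round(d['score'],2)) for d in r[:2]])
print(ctrl.get_t(),ctrl.get_tool_rot())
E
```

```text
pics
scene [ -10. 1058.  531.]
saw_board [([445.3, 316.0, 1.2], 0.63)]
near_carriage [([492.4, 287.0, 40.8], 0.91)]
far_carriage [([558.2, 303.5, 40.9], 0.73)]
near_hinge [([492.2, 284.3, 61.3], 0.58)]
far_hinge [([563.6, 295.1, 54.7], 0.69)]
near_ball [([501.7, 268.5, 92.3], 0.56)]
far_ball [([569.2, 270.5, 32.8], 0.84), ([314.3, 425.6, -0.8], 0.74)]
near_tip [([491.0, 290.1, 41.3], 0.71), ([480.7, 344.6, 58.4], 0.69)]
far_tip [([565.6, 279.8, 120.2], 0.85), ([477.9, 343.6, 62.9], 0.19)]
drawer_front [([412.3, 325.2, 18.3], 0.6)]
lead_corner [([469.2, 310.2, 13.3], 0.79), ([364.1, 283.9, 18.5], 0.29)]
tail_corner [([365.8, 285.7, 19.3], 0.55)]
pencil [([429.5, 409.1, -1.0], 0.65), ([361.8, 283.9, 18.6], 0.41)]
turned_knob [([258.2, 336.3, 3.3], 0.82)]
sample_pot [([316.3, 426.5, -2.0], 0.67)]
top [275. 381. 915.]
saw_board [([447.2, 316.3, 1.4], 0.71)]
near_carriage [([493.2, 286.5, 47.1], 0.76), ([570.9, 272.5, 31.4], 0.4)]
far_carriage []
near_hinge [([492.7, 285.5, 57.6], 0.7)]
far_hinge [([560.7, 298.5, 60.7], 0.83), ([497.9, 268.0, 94.4], 0.21)]
near_ball [([499.0, 268.4, 90.5], 0.52), ([319.0, 423.5, 2.7], 0.2)]
far_ball [([571.3, 270.6, 34.3], 0.83), ([450.9, 317.7, 1.1], 0.64)]
near_tip [([479.5, 339.6, 60.1], 0.77)]
far_tip [([564.6, 277.0, 119.9], 0.65)]
drawer_front [([410.3, 328.4, 10.1], 0.72)]
lead_corner [([477.2, 311.4, 18.1], 0.81), ([495.2, 268.3, 90.1], 0.61)]
tail_corner [([369.1, 285.3, 17.0], 0.64), ([410.2, 325.3, 12.1], 0.52)]
pencil []
turned_knob [([267.3, 340.0, -3.1], 0.67)]
sample_pot [([315.2, 424.9, 2.4], 0.72)]
1.6 [ 1.87274881e-01  9.82307544e-01 -8.22129433e-05 -1.76079189e-05]
```

View pics/scene0.png

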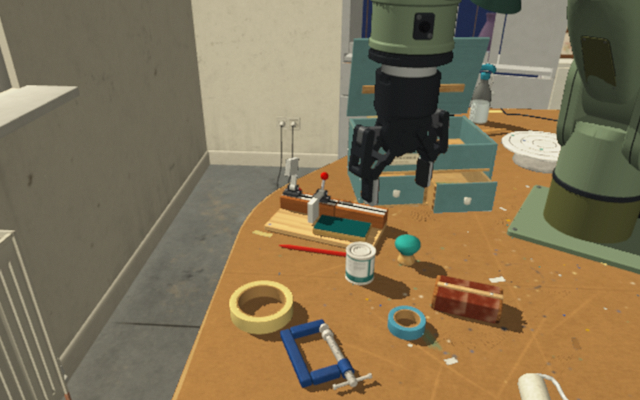

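View pics/top0.png

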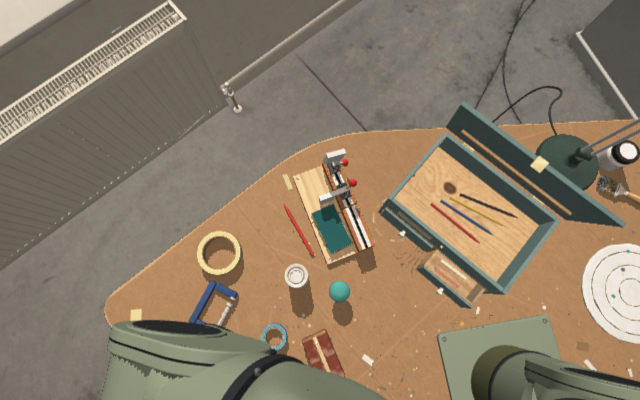

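The scene camera shows the near stop down at about (317,205), with its ball at (324,176) and the far stop up at (292,172). In the top view, the drawer is at (333,228), the stops at (340,190) and (336,158), and the chest's near corner at (385,203). Next I'll fit the board frame and overlay it to check.

```bash
cat > fit.py <<'E'
from h import *
from scipy.optimize import least_squares
B=dict(board=[(445.3,316),(447.2,316.3)],nc=[(492.4,287),(493.2,286.5)],nh=[(492.2,284.3),(492.7,285.5)],fc=[(558.2,303.5)],fh=[(563.6,295.1),(560.7,298.5)],
 nb=[(501.7,268.5),(499,268.4)],fb=[(569.2,270.5),(571.3,270.6)],nt=[(480.7,344.6),(479.5,339.6)],ft=[(565.6,279.8),(564.6,277)])
def mod(p):
    return dict(board=(0,0),nc=(p[3],None),nh=(p[3],-45),fc=(p[4],None),fh=(p[4],-45),nb=(p[3],-60.2),fb=(p[4],-72),nt=(p[3],21),ft=(p[4],-63))
def res(p):
    c,s=np.cos(p[2]),np.sin(p[2]);o=[]
    for k,(x,y) in mod(p).items():
        for q in B[k]:
            d=np.array(q)-p[:2]; lx=c*d[0]+s*d[1]; ly=-s*d[0]+c*d[1]
            o.append(lx-x)
            if y is not None:o.append(ly-y)
    return o
r=least_squares(res,[446,316,.22,40,108],loss='soft_l1',f_scale=3); p=r.x
print(p.round(3),np.round(res(p),1))
np.save('p.npy',p)
c,s=np.cos(p[2]),np.sin(p[2])
W=lambda x,y,z:[p[0]+c*x-s*y,p[1]+s*x+c*y,z]
for cam,sc in (('top',6),('scene',5)):
    f=eyes.grab_frame(cam); im=cv2.cvtColor(f['frame'],cv2.COLOR_RGB2BGR)
    x0,y0,w,h=(275,130,120,95) if cam=='top' else (250,140,155,115)
    if cam=='top': y0=140;h=100
    big=cv2.resize(im[y0:y0+h+30,x0:x0+w],None,fx=sc,fy=sc)
    if cam=='top': big=cv2.resize(im[140:270,280:400],None,fx=4.5,fy=4.5);x0,y0,sc=280,140,4.5
    P=lambda X:tuple(np.round((proj(f,X)-[x0,y0])*sc+sc/2).astype(int).tolist())
    for poly in [[(-105,-60,12),(130,-60,12),(130,58,12),(-105,58,12)],[(-105,-20,42),(130,-20,42),(130,-60,42),(-105,-60,42)],[(p[3]-6,-45,60),(p[3]-6,21,60),(p[3]+6,21,60),(p[3]+6,-45,60)],[(p[4]-6,-45,58),(p[4]-6,-63,121),(p[4]+6,-63,121),(p[4]+6,-45,58)]]:
        cv2.polylines(big,[np.array([P(W(*q)) for q in poly])],True,(0,255,255),1)
    cv2.imwrite(f'pics/ov_{cam}.png',big); print(big.shape)
    if cam=='top':
        for px in [(385,203),(455,105),(440,137),(468,305)]:
            d=np.array(f['R']).T@np.linalg.inv(f['intrinsics'])@[*px,1]; C=-np.array(f['R']).T@np.array(f['t'])
            X=C+d*(160-C[2])/d[2]; e=X[:2]-p[:2]; print(px,X.round(),'board',(c*e[0]+s*e[1]).round(),(-s*e[0]+c*e[1]).round())
E
python3 fit.py
```

```text
[4.46194e+02 3.16393e+02 2.27000e-01 3.91930e+01 1.08360e+02] [-1.  -0.2  1.  -0.3 -0.8 -0.1 -1.6  3.4 -0.8  4.4 -2.1  1.2 -2.2 -0.8
  1.8  4.1  1.   1.4  1.5  1.1 -0.4  3.2 -0.8  0.8 -1.3 -1.5 -5.9 -0.3
  0.4 -1.9 -2.1]
(585, 540, 3)
(385, 203) [424. 218. 160.] board -44.0 -91.0
(455, 105) [613.  22. 160.] board 96.0 -324.0
(440, 137) [546.  72. 160.] board 42.0 -261.0
(468, 305) [198. 100. 160.] board -291.0 -154.0
(725, 775, 3)
```

View pics/ov_top.png

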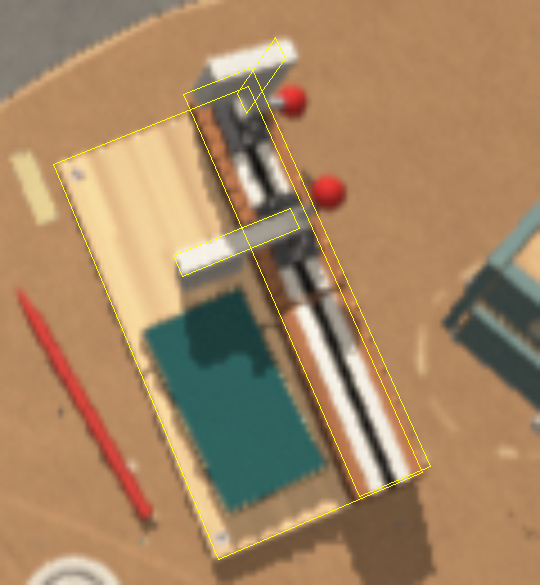

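The overlay matches the board and both stops to about 2 mm. The chest corner, at the right edge of the crop, is clear of the paths. Next is the near stop.

```bash
cat >> h.py <<'E'
import os
from scipy.spatial.transform import Rotation as Ro
if os.path.exists('p.npy'):
    p=np.load('p.npy'); c,s=np.cos(p[2]),np.sin(p[2]); xn,xf=p[3],p[4]
    W=lambda x,y,z:[float(p[0]+c*x-s*y),float(p[1]+s*x+c*y),float(z)]
    def Bf(X): d=np.array(X)[:2]-p[:2]; return np.array([c*d[0]+s*d[1],-s*d[0]+c*d[1],X[2]]).round(1)
    Y=np.array([c,s,0]);Z=np.array([0,0,-1.]);Q=Ro.from_matrix(np.c_[np.cross(Y,Z),Y,Z]).as_quat().tolist()
E
python3 - <<'E'
from h import *
def pt(a,r=0):
    a=np.radians(a); b=np.array([np.cos(a),np.sin(a)])*36+[-45,58]; t=np.array([-np.sin(a),np.cos(a)])
    k=b-(9+r)*t; return W(xn,k[0]+11,k[1]-3)
ctrl.grip(0.0)
ctrl.move_pose(W(xn,10,180),Q)
path=[pt(115,8)]+[pt(a) for a in (130,145,158,170,180)]
print([Bf(x).tolist() for x in path])
for i,x in enumerate(path):
    r=ctrl.move_linear(x,rate=100 if i<1 else 60,contact_N=15); print(i,r,Bf(ctrl.get_eef_pos()),np.round(ctrl.get_ft_force(),1))
    if r: break
print(ctrl.get_t()); snap('scene','s1')
for cam in('scene','top'):
  for l in('near_tip','near_ball'): print(cam,l,[(Bf(d['at']).tolist(),round(d['score'],2)) for d in eyes.pinpoint(cam,l)[:2]])
E
```

```text
[[39.2, -33.8, 94.8], [39.2, -50.2, 88.4], [39.2, -58.3, 83.0], [39.2, -64.0, 76.8], [39.2, -67.9, 70.1], [39.2, -70.0, 64.0]]
0 False [ 39.4 -33.4  95.3] [-0.1  1.2  0.3]
1 False [ 39.2 -50.6  88.3] [-0.2 -0.2  0.9]
2 False [ 39.1 -58.7  82.8] [-1.3  0.3  0.2]
3 False [ 39.1 -64.3  76.5] [-0.5  0.2  0.5]
4 False [ 39.1 -68.1  69.8] [1.3 1.  0. ]
5 False [ 39.  -70.2  63.7] [-0.6 -0.5  1. ]
6.4417
scene near_tip [([39.1, -36.2, 124.2], 0.55)]
scene near_ball [([41.4, -76.8, 45.6], 0.63)]
top near_tip [([39.2, 18.3, 56.7], 0.8)]
top near_ball [([38.2, -59.4, 94.0], 0.76)]
```

```bash
python3 - <<'E'
from h import *
for x in (W(xn,-82,75),W(xn,-88,150),W(xf-25,-100,180)):
    r=ctrl.move_linear(x,rate=120,contact_N=20); print(r,Bf(ctrl.get_eef_pos()),np.round(ctrl.get_ft_force(),1))
snap('scene','s2');snap('top','t2');print(ctrl.get_t())
for cam in('scene','top'):
  for l in('near_tip','near_ball','far_tip','far_ball'): print(cam,l,[(Bf(d['at']).tolist(),round(d['score'],2)) for d in eyes.pinpoint(cam,l)[:2]])
im=cv2.imread('pics/s2.png')[110:260,240:420]; cv2.imwrite('pics/s2c.png',cv2.resize(im,None,fx=4,fy=4))
E
```

```text
False [ 39.6 -82.8  75.7] [-0.9 -0.  -0.1]
False [ 38.9 -87.9 149.3] [-0.2  0.  -0.5]
False [ 82.6 -99.8 179.2] [-0.4 -0.5 -0.3]
8.4583
scene near_tip [([35.6, -62.8, 123.3], 0.52)]
scene near_ball [([39.0, -73.7, 33.1], 0.76)]
scene far_tip [([109.2, -63.5, 118.9], 0.57)]
scene far_ball [([105.8, -73.6, 32.6], 0.58)]
top near_tip [([-81.5, -11.4, 17.4], 0.72), ([38.1, -68.2, 123.4], 0.69)]
top near_ball [([38.1, -71.3, 35.7], 0.56)]
top far_tip [([106.2, -66.9, 119.7], 0.5)]
top far_ball [([111.7, -71.5, 31.4], 0.68)]
```

View pics/s2c.png

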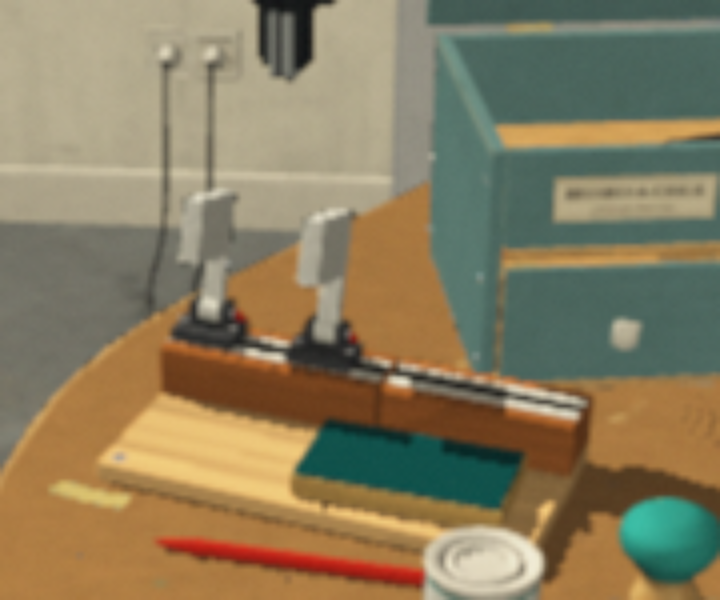

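Both stops are up (crop: far at about (210,240), near at about (325,265)), and the near one leans back behind the fence. Now I'll tip the far one down.

```bash
python3 - <<'E'
from h import *
ctrl.move_linear(W(xf,-100,170),rate=100)
for x,v in ((W(xf,-97,102),100),(W(xf,-75,102),80),(W(xf,-45,100),60),(W(xf,-25,95),60),(W(xf,-12,89),60)):
    r=ctrl.move_linear(x,rate=v,contact_N=15); print(r,Bf(ctrl.get_eef_pos()),np.round(ctrl.get_ft_force(),1))
    if r: break
ctrl.move_linear(W(xf-10,-12,160),rate=150)
ctrl.move_linear(W(xf-70,110,160),rate=200)
snap('scene','s3');snap('top','t3');print(ctrl.get_t())
for cam in('scene','top'):
  for l in('near_tip','far_tip','far_ball','far_carriage','lead_corner','tail_corner','drawer_front'): print(cam,l,[(Bf(d['at']).tolist(),round(d['score'],2)) for d in eyes.pinpoint(cam,l)[:2]])
im=cv2.imread('pics/t3.png')[140:270,280:400]; cv2.imwrite('pics/t3c.png',cv2.resize(im,None,fx=4.5,fy=4.5))
E
```

```text
False [108.6 -97.  102.6] [-0.2 -0.6 -0.4]
False [108.3 -74.4 102. ] [ 0.5 -0.6 -0.2]
False [108.4 -45.2 100. ] [ 0.5 -0.2 -0.1]
False [108.3 -24.8  94.9] [ 0.4 -0.2  0.3]
False [108.2 -11.7  88.7] [-0.5  0.7  0.2]
13.625
scene near_tip [([38.4, -63.7, 122.5], 0.63)]
scene far_tip [([109.0, 21.1, 56.0], 0.9)]
scene far_ball [([109.3, -61.3, 90.9], 0.75), ([39.0, -65.6, 123.4], 0.29)]
scene far_carriage [([106.4, -38.8, 46.4], 0.7)]
scene lead_corner [([20.6, -13.1, 16.5], 0.95)]
scene tail_corner [([-87.0, -14.6, 20.1], 0.78)]
scene drawer_front [([-31.8, 16.3, 17.4], 0.82), ([6.1, 92.7, -3.8], 0.71)]
top near_tip []
top far_tip []
top far_ball []
top far_carriage []
top lead_corner []
top tail_corner []
top drawer_front []
```

View pics/t3c.png

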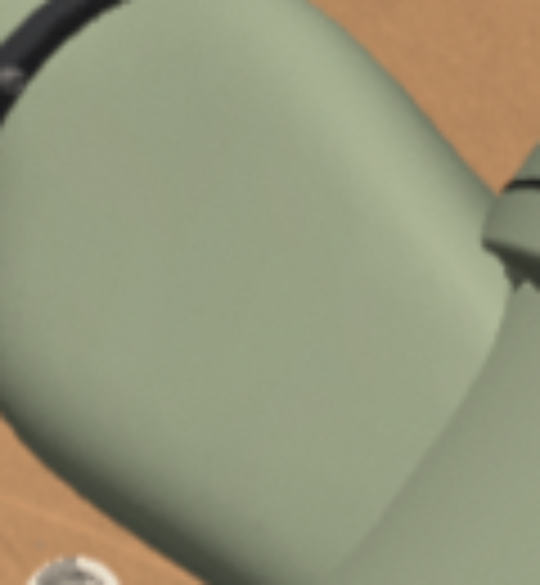

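```bash
cat > push.py <<'E'
from h import *
def rep(n,r): print(n,r,Bf(ctrl.get_eef_pos()),np.round(ctrl.get_ft_force(),1),round(ctrl.get_t(),1))
def side(x,y0,yend,f=6):
    ctrl.move_linear(W(x,y0,80),rate=200)
    ctrl.move_linear(W(x,y0,17),rate=120); 
    ctrl.move_linear(W(x,62 if y0>62 else y0,17),rate=80)
    rep('side',ctrl.move_linear(W(x,yend,17),rate=30,contact_N=f))
    ctrl.move_linear(W(x,y0,17),rate=80); ctrl.move_linear(W(x,y0,90),rate=200)
def along(y,x0,xmid,xend,f=6):
    ctrl.move_linear(W(x0,y,90),rate=200); ctrl.move_linear(W(x0,y,17),rate=120)
    rep('al1',ctrl.move_linear(W(xmid,y,17),rate=60,contact_N=f))
    rep('al2',ctrl.move_linear(W(xend,y,17),rate=30,contact_N=f))
    ctrl.move_linear(W(x0 if x0>xmid-30 else xmid-15,y,17),rate=80)
    q=Bf(ctrl.get_eef_pos()); ctrl.move_linear(W(q[0],y,90),rate=200)
def look(n):
    snap('scene',n)
    for l in('near_tip','far_tip','lead_corner','tail_corner','drawer_front'): print(l,[(Bf(d['at']).tolist(),round(d['score'],2)) for d in eyes.pinpoint('scene',l)[:2]])
    im=cv2.imread(f'pics/{n}.png')[150:260,250:400]; cv2.imwrite(f'pics/{n}c.png',cv2.resize(im,None,fx=5,fy=5,interpolation=cv2.INTER_CUBIC))
E
python3 - <<'E'
from push import *
side(-32,76,44)
along(6,-112,-32,-14)
ctrl.move_linear(W(-60,110,160),rate=200)
look('s4')
E
```

```text
side True [-31.8  52.4  17. ] [-0.6  2.3  1.9] 16.5
al1 False [-32.1   6.   17. ] [-1.3 -1.4  2.1] 20.3
al2 True [-22.3   6.1  16.8] [-3.8 -0.2  4.8] 20.8
near_tip [([35.7, -67.7, 123.2], 0.83)]
far_tip [([107.1, 20.0, 56.7], 0.9)]
lead_corner [([97.6, -12.7, 15.2], 0.94)]
tail_corner [([-10.9, -15.6, 20.8], 0.64), ([38.5, -39.1, 39.5], 0.32)]
drawer_front [([43.3, 16.3, 17.3], 0.81)]
```

View pics/s4c.png

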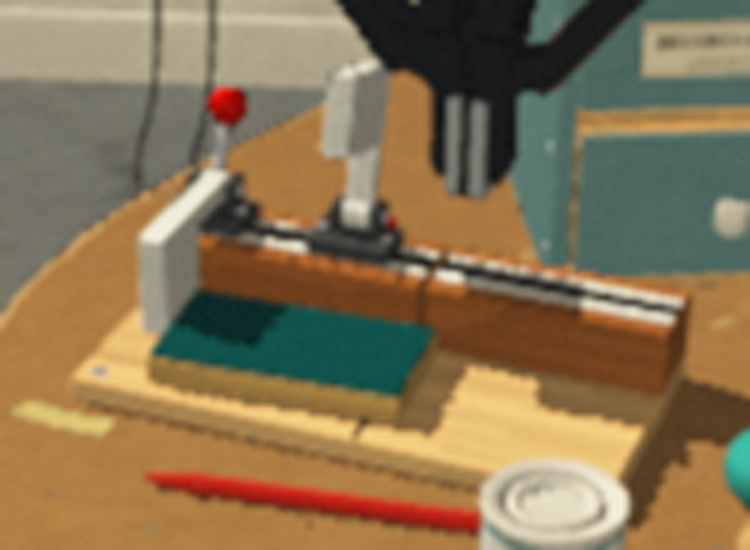

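The far stop is down and the drawer reaches it (crop, leading end at about (175,330)). The networks still put the drawer's fence-side edge several mm off the fence. I'll press sideways again at two places, with a higher contact force, and then nudge the end.

```bash
python3 - <<'E'
from push import *
side(45,76,42,12)
look('s5')
side(20,66,42,12)
side(70,66,42,12)
ctrl.move_linear(W(-60,110,160),rate=200)
look('s6')
print(ctrl.get_t())
f=eyes.grab_frame('scene'); im=cv2.cvtColor(f['frame'],cv2.COLOR_RGB2BGR)
x0,y0=255,185
big=cv2.resize(im[y0:y0+60,x0:x0+100],None,fx=8,fy=8,interpolation=cv2.INTER_CUBIC)
P=lambda X:tuple(np.round((proj(f,X)-[x0,y0])*8+4).astype(int).tolist())
e=xf-6
for a,b in [((-105,-20,42),(130,-20,42)),((e,-20,26),(e,40,26)),((e,40,26),(e-110,40,26)),((e-110,40,26),(e-110,-20,26)),((e,-20,26),(e-110,-20,26)),((-105,58,12),(130,58,12))]:
    cv2.line(big,P(W(*a)),P(W(*b)),(0,255,255),1)
cv2.imwrite('pics/s6d.png',big)
E
```

```text
side True [45.1 50.8 17. ] [0.3 3.8 3.1] 25.1
near_tip [([35.7, -63.5, 123.3], 0.67)]
far_tip [([110.3, 20.2, 57.8], 0.52), ([-178.0, 58.3, 1.1], 0.25)]
lead_corner [([108.4, -40.3, 44.0], 0.64), ([-4.8, 1.0, 2.5], 0.28)]
tail_corner [([-15.9, -17.2, 19.1], 0.87)]
drawer_front [([43.6, 9.8, 16.7], 0.8)]
side True [19.9 51.3 17. ] [-0.5  5.1  2.4] 28.1
side True [69.9 50.3 16.9] [0.6 4.4 2.5] 30.8
near_tip [([36.1, -62.7, 125.9], 0.63)]
far_tip [([108.7, 20.0, 56.4], 0.88), ([33.7, -43.6, 61.4], 0.48)]
lead_corner [([95.2, -23.1, 17.0], 0.69)]
tail_corner [([-12.4, -17.9, 21.4], 0.73), ([-179.5, 61.9, -1.4], 0.32)]
drawer_front [([45.1, 8.0, 14.2], 0.7)]
32.8333
```

View pics/s6d.png

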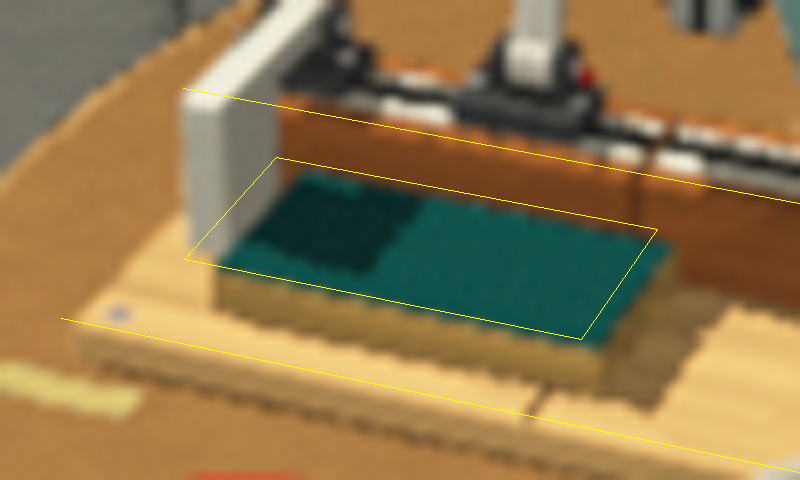

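The side contacts (51.3, 50.8 and 50.3 mm) lie on a straight line, so the edge is on the fence and my frame's yaw is about 1.1° too large. I'll correct that, reseat the end along the true fence direction, and check that the contacts repeat.

```bash
python3 - <<'E'
from h import *
a=W(35,-20,0); p[2]-=0.02; c,s=np.cos(p[2]),np.sin(p[2])
p[0]=a[0]-(c*35+s*20); p[1]=a[1]-(s*35-c*20); np.save('p.npy',p)
E
python3 - <<'E'
from push import *
along(3,-45,-30,-12,8)
side(20,68,42,8)
side(70,68,42,8)
along(3,-45,-30,-12,8)
ctrl.move_linear(W(-60,110,160),rate=200)
look('s7'); print(ctrl.get_t())
im=cv2.imread('pics/s7.png')[180:250,255:355]; cv2.imwrite('pics/s7d.png',cv2.resize(im,None,fx=8,fy=8,interpolation=cv2.INTER_CUBIC))
E
```

```text
al1 False [-30.    3.   17.3] [ 0.2 -0.1  0. ] 34.8
al2 True [-21.5   3.1  16.7] [-5.3 -1.7  8.8] 35.2
side True [20.1 51.  17. ] [1.7 3.9 1.1] 38.2
side True [69.8 51.  16.9] [-0.4  3.7  2.4] 40.9
al1 False [-30.    3.   17.3] [-0.6  0.2  0.6] 43.7
al2 True [-21.5   3.1  16.7] [-5.2 -1.2  7.7] 44.1
near_tip [([39.3, -63.9, 122.3], 0.58)]
far_tip [([107.5, 20.6, 56.8], 0.85)]
lead_corner [([93.0, -22.0, 13.0], 0.93)]
tail_corner [([-13.7, -20.0, 20.7], 0.66)]
drawer_front [([44.4, 4.3, 16.5], 0.82)]
46.1917
```

View pics/s7d.png

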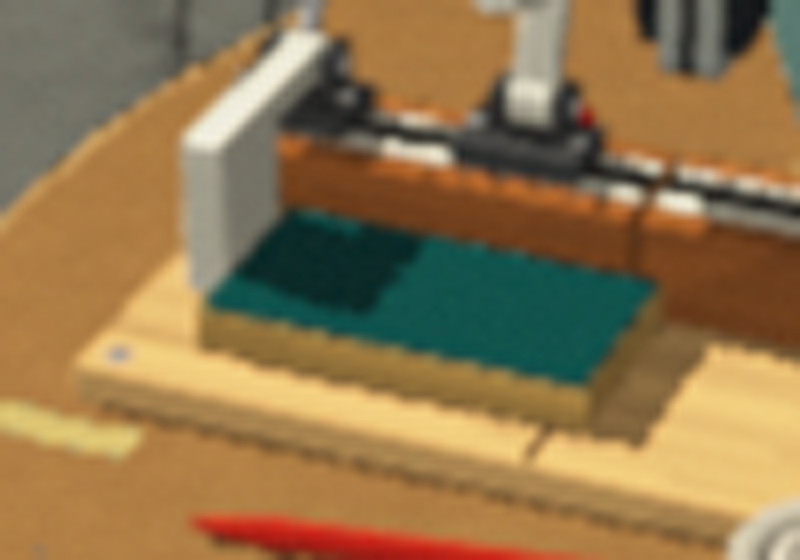

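The contacts now repeat: 51.0 mm at both ends of the side, and −21.5 mm twice along the bed. The crop shows the leading end meeting the stop at about (205,295)–(290,212). I'll clear the hand away and check from above.

```bash
python3 - <<'E'
from h import *
ctrl.move_joints([-1.236,0.707,-0.028,1.485,0.022,0.951,-0.075])
f=snap('top','t8'); snap('scene','s8'); print(ctrl.get_t())
for cam in('top','scene'):
  for l in('lead_corner','tail_corner','drawer_front','far_tip','near_tip','pencil','turned_knob','sample_pot'): print(cam,l,[(Bf(d['at']).tolist(),round(d['score'],2)) for d in eyes.pinpoint(cam,l)[:1]])
im=cv2.imread('pics/t8.png')[145:265,290:380]
cv2.imwrite('pics/t8c.png',cv2.resize(im,None,fx=5,fy=5,interpolation=cv2.INTER_CUBIC))
E
```

```text
47.1417
top lead_corner [([103.7, -23.2, 18.3], 0.86)]
top tail_corner [([-5.2, -22.9, 14.3], 0.91)]
top drawer_front [([43.7, 7.1, 13.0], 0.6)]
top far_tip [([109.2, 21.5, 54.3], 0.84)]
top near_tip [([36.2, -65.2, 121.0], 0.85)]
top pencil [([-0.3, 94.1, -1.2], 0.7)]
top turned_knob [([-172.5, 57.7, -1.4], 0.6)]
top sample_pot [([-104.5, 130.9, 3.5], 0.93)]
scene lead_corner [([95.6, -22.4, 14.5], 0.73)]
scene tail_corner [([-8.4, -20.9, 23.3], 0.64)]
scene drawer_front [([46.9, 9.3, 16.8], 0.92)]
scene far_tip [([107.6, 20.2, 59.1], 0.75)]
scene near_tip [([38.2, -64.3, 122.7], 0.87)]
scene pencil [([3.1, 94.8, 0.9], 0.67)]
scene turned_knob [([-176.0, 53.3, -1.2], 0.89)]
scene sample_pot [([-106.9, 136.3, -2.4], 0.95)]
```

View pics/t8c.png

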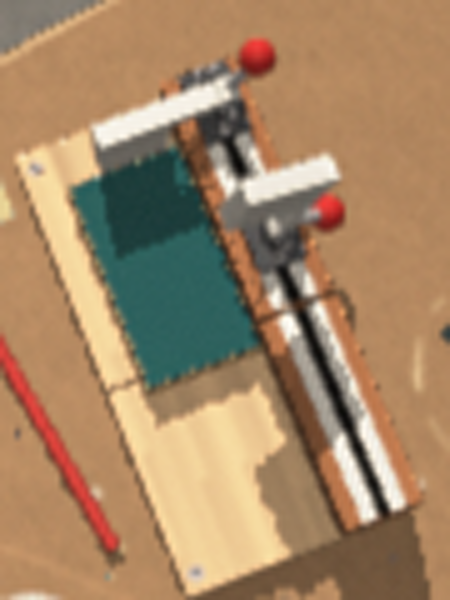

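From above, the edge lies along the fence and the end meets the far stop at about (80,187)–(185,152). The bystanders have not moved. I'll give it one last centred, light press to the fence, then hand in.

```bash
python3 - <<'E'
from push import *
ctrl.move_pose(W(47,100,150),Q)
side(47,70,42,6)
ctrl.move_linear(W(20,120,170),rate=200)
ctrl.move_joints([-1.236,0.707,-0.028,1.485,0.022,0.951,-0.075])
snap('top','t9')
for l in('lead_corner','tail_corner','drawer_front','far_tip','near_tip'): print(l,[(Bf(d['at']).tolist(),round(d['score'],2)) for d in eyes.pinpoint('top',l)[:1]])
a=cv2.imread('pics/t8.png').astype(int);b=cv2.imread('pics/t9.png').astype(int)
d=np.abs(a-b).sum(2)[145:265,290:380]; print('diff',d.max(),(d>60).sum(),ctrl.get_t())
E
```

```text
side True [46.8 50.9 16.9] [0.2 4.2 3.4] 51.0
lead_corner [([103.3, -20.3, 18.4], 0.6)]
tail_corner [([-8.5, -23.1, 17.8], 0.88)]
drawer_front [([45.1, 11.6, 11.9], 0.65)]
far_tip [([108.1, 22.8, 55.3], 0.56)]
near_tip [([36.8, -66.7, 122.0], 0.69)]
diff 99 2 53.85
```

The contact repeated at 50.9 mm and the before and after pictures are practically identical, so the drawer is seated.

```bash
python3 -c "
from bench import ctrl
print(ctrl.close_job())"
```

```text
the job is handed in; nothing more can be done
None
```

The job is handed in at about 54 s: near stop up behind the fence, far stop down, drawer front against the fence and touching the far stop (by contact and camera checks), bystanders unmoved and the hand clear; no verdict was returned.

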